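# Unclip the incubator hood and move the tubes to the transport rack

## Task

The incubation is finished. Squeeze the snap tab on top of the tube incubator's hood in towards the fixed rib to unclip the hood, lift it off and stand it upright, lengthwise, on the black rubber mat; then move every tube from the incubator to the white transport rack, each upright and fully down in a hole of its own, never letting a tube tip over. Leave the bottle, the tip box and the jar where they are, and finish with the hood on the mat and all the tubes in the rack.

Things in the scene. Friction and masses are not known exactly. Their poses are not given: they have to be found in the camera images.
- bay: Tube incubator, fixed. White base 135 (x) by 272 (y) mm, ledge 63 mm high, inside it a metal block (104 by 240 mm, top 75 mm high); low console (50 mm high) at x = 67 to 103 mm. Origin: on the bench under the block's middle; y along the row of holes. Four square holes 32 mm wide, 45 mm deep (floor 30 mm above the bench) at x = 0, y = -95, -45, 45, 95 mm; three or four hold a tube.
- keeper (a point): Tip of the steel keeper's nose under the hood, 143 mm above the bench: a post on the block, 30 mm wide in y, reaching from x = -46 to -21 mm of the incubator. The hood's tab hooks under it; stays behind when the hood is off.
- hood_mid (a point): Centre of the grey top face of the loose hood over the tubes: 113 (x) by 249 (y) mm, clear walls, this face 89 mm above its lower edge on which it stands; about 0.3 kg. It stands on the incubator's ledge, axes along the incubator's. Unclipped, it lifts straight up (clear of tubes after 85 mm) and is carried by the same squeeze grip.
- hood_grip (a point): Grip point of the hood, 25 mm above its top face, 114 mm above its lower edge; axes as the hood's. A fixed grey rib, 32 mm wide in y, 42 mm tall, has its outer face 16.5 mm from the point at +x; opposite, the black snap tab, same width and height, leans outward, its outer face 30 mm from the point at -x at rest, 16 mm when fully pressed. Squeeze both along x to unclip (about 33 mm over both).
- tab (a joint): Flex angle of the hood's snap tab: 0 at rest (hooked when the hood is on the incubator), 0.20 rad fully pressed in; the hook is clear above about 0.17 rad. About 6 N at the grip height presses it fully; let go, it springs back.
- mat: Black rubber mat, fixed, 300 mm (x) by 160 mm (y), 3 mm thick. Origin: centre of its underside. The hood goes on it with its long side (hood y) along the mat's x, either way round, near its middle.
- rack: White transport rack, loose, about 0.9 kg: a block 140 mm (x) by 160 mm (y), 55 mm high. Origin: centre of its underside. Six square holes, 32 mm wide and 45 mm deep (floor 10 mm above the underside), at x = -35 and 35 mm, y = -50, 0 and 50 mm, all empty at the start.
- reagent: White reagent bottle (66 mm across, 150 mm high), a bystander at the back of the bench; origin at the centre of its underside. Leave alone.
- tipbox: Blue box with clear lid (85 by 125 by 70 mm), a bystander at the back of the bench; origin at the centre of its underside. Leave alone.
- jar: Amber jar (72 mm across, 90 mm high), a bystander at the back of the bench; origin at the centre of its underside. Leave alone.
- tube1_mid (a point): Centre (half-way up) of a capped sample tube, 105 mm tall: clear body 27 mm across with a tapered foot, topped by a plain cap 32 mm across and 22 mm high (its underside 30.5 mm above this point, its top 52.5 mm above); z along the tube, about 50 g. Absent in some runs. In the incubator this point is 82 mm above the bench; fully down in the rack, 62.5 mm above the rack's underside.
- tube2_mid (a point): Centre (half-way up) of a capped sample tube, 105 mm tall: clear body 27 mm across with a tapered foot, topped by a plain cap 32 mm across and 22 mm high (its underside 30.5 mm above this point, its top 52.5 mm above); z along the tube, about 50 g. Absent in some runs. In the incubator this point is 82 mm above the bench; fully down in the rack, 62.5 mm above the rack's underside.
- tube3_mid (a point): Centre (half-way up) of a capped sample tube, 105 mm tall: clear body 27 mm across with a tapered foot, topped by a plain cap 32 mm across and 22 mm high (its underside 30.5 mm above this point, its top 52.5 mm above); z along the tube, about 50 g. Absent in some runs. In the incubator this point is 82 mm above the bench; fully down in the rack, 62.5 mm above the rack's underside.
- tube4_mid (a point): Centre (half-way up) of a capped sample tube, 105 mm tall: clear body 27 mm across with a tapered foot, topped by a plain cap 32 mm across and 22 mm high (its underside 30.5 mm above this point, its top 52.5 mm above); z along the tube, about 50 g. Absent in some runs. In the incubator this point is 82 mm above the bench; fully down in the rack, 62.5 mm above the rack's underside.

How it is judged:
On the way, in this order (a step that is already met when the one before it is completed fails the run):
1. the snap tab is pressed in (past 0.17 rad) while the hood is still on the incubator (value of joint tab above 0.17 rad and horizontal distance between hood_grip and bay below 0.03 m and height (world z) of hood_grip below 0.2 m), for 0.1 s.
2. the hood stands upright and lengthwise on the mat, let go (x of hood_mid in the frame of mat between -0.05 and 0.05 m and y of hood_mid in the frame of mat between -0.04 and 0.04 m and height (world z) of hood_grip below 0.125 m and angle between hood_grip's own z axis and vertical below 0.08 rad and angle between the y axis of hood_grip and the x axis of mat, either way round below 0.35 rad and contact force between the fingers and hood below 0.1 N and linear speed of hood below 0.05 m/s), for 0.2 s.
At the end, for the whole second after the job is handed in: The hood stands upright (within 0.08 rad) on the mat, its centre within 50 mm along and 40 mm across the mat's centre and its long side within 0.35 rad of the mat's; every tube present stands in a hole of the rack, within 0.2 rad of upright and down to within 5 mm of the hole's floor, at rest (x of hood_mid in the frame of mat between -0.05 and 0.05 m and y of hood_mid in the frame of mat between -0.04 and 0.04 m and height (world z) of hood_grip below 0.125 m and angle between hood_grip's own z axis and vertical below 0.08 rad and angle between the y axis of hood_grip and the x axis of mat, either way round below 0.35 rad and linear speed of each of hood, tube1, tube2, tube3, tube4 below 0.05 m/s and x of tube1_mid in the frame of rack between -0.05 and 0.05 m and y of tube1_mid in the frame of rack between -0.065 and 0.065 m and z of each of tube1_mid, tube2_mid, tube3_mid, tube4_mid in the frame of rack below 0.0675 m and angle between each of tube1_mid, tube2_mid, tube3_mid, tube4_mid's own z axis and vertical below 0.2 rad and x of tube2_mid in the frame of rack between -0.05 and 0.05 m and y of tube2_mid in the frame of rack between -0.065 and 0.065 m and x of tube3_mid in the frame of rack between -0.05 and 0.05 m and y of tube3_mid in the frame of rack between -0.065 and 0.065 m and x of tube4_mid in the frame of rack between -0.05 and 0.05 m and y of tube4_mid in the frame of rack between -0.065 and 0.065 m); the robot touches nothing.
It fails at once if the reagent bottle is moved by more than 30 mm (distance of reagent from where it was at the start of the episode above 0.03 m).
It fails at once if the tip box is moved by more than 30 mm (distance of tipbox from where it was at the start of the episode above 0.03 m).
It fails at once if the jar is moved by more than 30 mm (distance of jar from where it was at the start of the episode above 0.03 m).
It fails at once if a tube is tipped over (more than 1 rad) (angle between any of tube1_mid, tube2_mid, tube3_mid, tube4_mid's own z axis and vertical above 1 rad).
Of tube1, tube2, tube3, tube4 only 3 to 4 are there at a start; the rules pass over those that are not, and their reading is None.
At some moment in a run one of rack, hood may be knocked a few centimetres aside while the robot is not near it.
It also fails if it takes over 210 s, if anything falls off the work surface, if the arm or the gripper's body presses on something with over 40 N, if the wrist force passes 120 N, or if a joint passes its speed limit or range.

## Robot

A 6-joint arm with a two-finger parallel gripper is mounted at the origin on the work surface. World frame = base frame: x ahead of the robot, y to its left, z up, the work surface at z = 0. Lengths are in m, angles in rad, forces in N, time in s.
With the tool pointing down it reaches from about 0.35 to 0.975 m from the base axis. Payload 4.9 kg.
Tool frame: the origin (TCP) lies at the very end of the fingers, on their centre line; the grasp point (between the pads) lies ctrl.grip_point_offset behind it (ctrl.grip_point_offset is the distance from the TCP to the grasp point, in m); z points along the fingers, y is the direction in which the jaws open and shut (so a half turn about z gives the same grasp; the last joint's range is limited). The gripper opens to 85 mm and grips with 20 to 120 N. Pads are 22 mm wide; open, the fingers measure 114 mm over their backs; the gripper's body (76 mm by 85 mm) begins 54 mm behind the grasp point. The pads swing forward as they close: fully open they stand 13 mm farther back than shut.
Start: joints at [-1.321, 0.053, 1.613, -0, 1.476, -0.119], TCP at [0.225, -0.583, 0.231] pointing down, gripper open.
Joint ranges: [-3.01, 3.01], [-1.01, 2.22], [0.06, 2.58], [-1.02, 4.17], [0.09, 2.62], [-3.14, 3.14]. Speed limits (rad/s): [2.57, 2.57, 3.14, 3.14, 3.14, 3.14].

## Interface

Orientations are given as a rotation vector (axis times angle).
In Python, from station import ctrl gives the robot as it stands. The module is installed in compiled form; this text tells all that it offers.
- The arm moves only by the shell command python3 -m creep 'ROWS' [FORCE]. ROWS is JSON, a list of rows, each a list of 5 numbers: the closure in counts, from 0 (fully open) to 255 (shut), then the shift along the tool's x, y, z in mm, then the turn about the tool's z in rad. A call has 1 to 12 rows; each row is the pose to reach, as a shift and turn from the pose commanded when the call began, along the tool's axes at that moment; what a row does not reach only later rows make up. A row lasts 1/12 s, in which the tool goes at most 41.7 mm and 7.16 degrees, less where a joint would pass 70% of its speed; a pose out of reach is approached as far as the arm can. A call with a gripper value outside its range is refused whole. The fingers move at their own pace and stop on an object; FORCE is the grip in N (left out, the last holds). Time passes only in rows, so rows that repeat a pose let the fingers close. It gives the time, the measured TCP pose, the force and the opening at its end, in the units of the state.
- ctrl.get_obs(): the state, without advancing time (a new reading comes with each control period).
- ctrl.get_image(name): name is "side" or "top"; returns the picture (400x640x3 uint8, red, green, blue); there is no depth.
- ctrl.calibration(name): a dict with "fx", "fy", "cx", "cy" (pixels), "R" (3x3) and "t" (3): a world point X has camera coordinates R X + t. Camera axes: x right, y down, z forward; pixel columns grow to the right and rows downward; lengths in m; the calibration is good to about 2 mm. A picture is of the moment at which its call begins. calibration takes no time and is no camera call.
- ctrl.finish_job(): hands the job in, once; it reports no verdict.
Trained networks look in the newest picture that a camera, given by its name, has taken for a name from the list of things; names that differ only in an ending like _2 or _b are one class to them, and where a whole thing is asked for, a point or a joint stands for the part that bears it (a point fixed in the world has none). Each returns a list of dicts, best first, with "conf" (0 to 1); they miss things now and then, are a little off and sometimes report something else, mostly with a low value. They report only what shows in the picture. A call takes as long as a camera call.
- ctrl.boxes_of(camera, label): "rect" ([left, top, width, height] in pixels, round what is visible of it).
- ctrl.outline_of(camera, label): "mask" (400x640 bool, what is visible of it) and "rect" ([left, top, width, height] in pixels, round what is visible of it).
The state is a dict: "t": time; "q": joint angles; "dq": joint speeds; "effort": joint torques, N m; "tool_pos": TCP position; "tool_rot": TCP orientation; "contact_force": force on the tool from outside, world axes, zero at the start; "wrist_torque": the same for the moment, N m; "opening": finger opening in m.
Only numpy, scipy, OpenCV 4.12 (cv2) and the standard library are available. Lean on these libraries where they do the work, as an engineer would, in place of code of your own. Each camera call takes 0.05 s, during which the arm holds its last target. There are 200 camera calls.

## Working session

There is one attempt and no reset: what is moved stays moved. The work goes in short steps, Python scripts to look and compute and a shell command to move; the robot and the scene stay as the last step left them, time stands still between calls to the robot, and variables do not carry over. Pictures are saved under pics/ and viewed, about 12 in all and at most 16, crops included, and the job is handed in when it is done.

```bash
mkdir -p pics; python3 - <<'E'
from station import ctrl
import cv2, numpy as np
o=ctrl.get_obs(); print(o, ctrl.grip_point_offset)
for c in ("top","side"):
    im=ctrl.get_image(c); cv2.imwrite(f"pics/{c}0.png",im[...,::-1])
    k=ctrl.calibration(c); print(c,{a:np.round(b,4).tolist() for a,b in k.items()})
    for l in ("bay","hood_mid","mat","rack","reagent","tipbox","jar","tube1_mid"):
        print(l,[(np.round(d["rect"],0).tolist(),round(d["conf"],2)) for d in ctrl.boxes_of(c,l)][:5])
E
```

```text
{'t': 0.0, 'q': array([-1.32099370e+00,  5.33677278e-02,  1.61429274e+00, -1.50428332e-05,
        1.47601137e+00, -1.18973408e-01]), 'dq': array([ 0.00077937,  0.0004083 , -0.00096703, -0.00040297,  0.00021651,
       -0.00023426]), 'effort': array([ 3.63629961e-04, -3.93682051e+01, -3.70173383e+01, -5.73745365e-05,
        7.26628496e-03,  2.51039744e-06]), 'tool_pos': array([ 0.22515231, -0.58236503,  0.23005704]), 'tool_rot': array([-3.08629935e+00, -5.75617190e-01,  2.36804192e-04]), 'contact_force': array([-1.20413056,  0.22776551, -0.16154874]), 'wrist_torque': array([ 0.01363615,  0.00643307, -0.02620505]), 'opening': 0.08532311097804465} 0.0187
top {'fx': 385.6825, 'fy': 385.6825, 'cx': 323.4986, 'cy': 196.7772, 'R': [[-0.0097, -1.0, -0.0011], [-0.9878, 0.0098, -0.1556], [0.1556, -0.0004, -0.9878]], 't': [-0.0038, 0.6174, 1.1015]}
bay [([367.0, 197.0, 101.0, 70.0], 0.56)]
hood_mid [([373.0, 208.0, 103.0, 55.0], 0.85)]
mat [([293.0, 171.0, 53.0, 96.0], 0.87)]
rack [([192.0, 223.0, 64.0, 62.0], 0.77)]
reagent [([243.0, 136.0, 27.0, 28.0], 0.69), ([187.0, 157.0, 33.0, 24.0], 0.29)]
tipbox [([366.0, 143.0, 42.0, 34.0], 0.68)]
jar [([187.0, 154.0, 32.0, 26.0], 0.88)]
tube1_mid []
side {'fx': 495.8326, 'fy': 495.8326, 'cx': 328.0198, 'cy': 205.5712, 'R': [[-0.9745, -0.2238, -0.0141], [-0.1452, 0.6778, -0.7207], [0.1709, -0.7003, -0.6931]], 't': [0.603, 0.1752, 1.1442]}
bay [([340.0, 132.0, 90.0, 77.0], 0.89)]
hood_mid [([364.0, 102.0, 63.0, 90.0], 0.57)]
mat [([283.0, 216.0, 130.0, 63.0], 0.63)]
rack [([338.0, 302.0, 78.0, 89.0], 0.56)]
reagent [([231.0, 240.0, 34.0, 59.0], 0.94), ([399.0, 127.0, 5.0, 9.0], 0.39)]
tipbox [([281.0, 150.0, 44.0, 46.0], 0.75)]
jar [([219.0, 320.0, 42.0, 52.0], 0.57)]
tube1_mid []
```

View pics/top0.png

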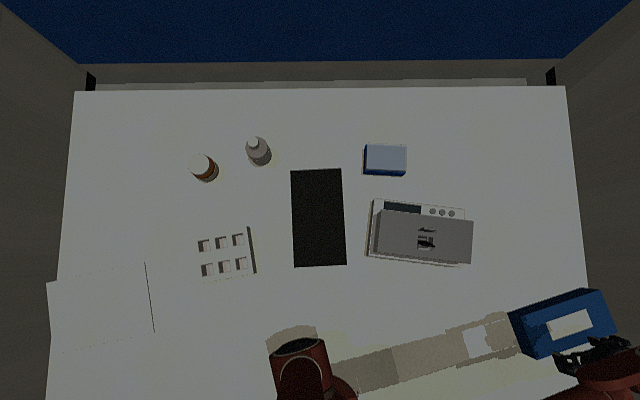

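View pics/side0.png

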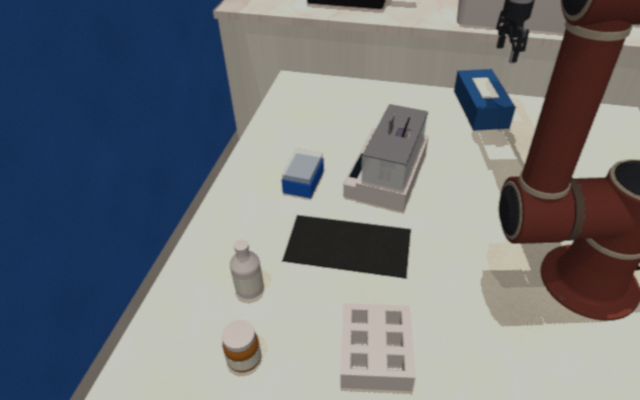

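```bash
cat > h.py <<'E'
from station import ctrl
import cv2, numpy as np
from scipy.optimize import minimize
K={c:ctrl.calibration(c) for c in("top","side")}
def proj(c,X):
    k=K[c]; p=np.atleast_2d(X)@np.array(k["R"]).T+k["t"]
    return np.c_[k["fx"]*p[:,0]/p[:,2]+k["cx"],k["fy"]*p[:,1]/p[:,2]+k["cy"]]
def back(c,uv,z):
    k=K[c]; R=np.array(k["R"]); uv=np.atleast_2d(uv)
    d=np.c_[(uv[:,0]-k["cx"])/k["fx"],(uv[:,1]-k["cy"])/k["fy"],np.ones(len(uv))]@R
    o=-R.T@k["t"]; return o+d*((z-o[2])/d[:,2])[:,None]
def place(p,P):
    P=np.atleast_2d(P).astype(float); c,s=np.cos(p[2]),np.sin(p[2])
    return np.c_[p[0]+c*P[:,0]-s*P[:,1],p[1]+s*P[:,0]+c*P[:,1],P[:,2]]
def box(lx,ly,z0,z1): return np.array([[a*lx/2,b*ly/2,z] for a in(-1,1) for b in(-1,1) for z in(z0,z1)])
def hullmask(c,X,S=4):
    h=cv2.convexHull((proj(c,X)*S).astype(np.float32).reshape(-1,1,2))
    m=np.zeros((400*S,640*S),np.uint8); cv2.fillConvexPoly(m,np.round(h).astype(np.int32),1); return m
def fit(masks,P,p0):
    S=4; M={c:cv2.resize(m.astype(np.uint8),None,fx=S,fy=S,interpolation=cv2.INTER_NEAREST) for c,m in masks.items()}
    def cost(p):
        t=0
        for c,m in M.items():
            h=hullmask(c,place(p,P)); t+=1-(h&m).sum()/max(1,(h|m).sum())
        return t
    s=np.array(p0)+np.array([[0,0,0],[.02,0,0],[0,.02,0],[0,0,.1]])
    r=minimize(cost,p0,method="Nelder-Mead",options=dict(initial_simplex=s,xatol=2e-4,fatol=1e-4,maxiter=150))
    return r.x,r.fun
def shot(c,n,crop=None,s=3,pts=None):
    im=ctrl.get_image(c)[...,::-1].copy(); x,y,w,h=crop or(0,0,640,400)
    im=cv2.resize(im[y:y+h,x:x+w],None,fx=s,fy=s,interpolation=cv2.INTER_CUBIC)
    if pts is not None:
        for q in (proj(c,pts)-[x,y])*s: cv2.circle(im,tuple(int(v) for v in q),2,(0,0,255),-1)
    return im
E
python3 - <<'E'
from h import *
im={c:ctrl.get_image(c) for c in("top","side")}
G={"mat":box(.3,.16,0,.003),"rack":box(.14,.16,0,.055),"hood_mid":box(.113,.249,.063,.152)}
Z={"mat":.003,"rack":.03,"hood_mid":.12}
res={}
for l,P in G.items():
    ms={}
    for c in im:
        d=ctrl.outline_of(c,l)
        if d: ms[c]=d[0]["mask"]
    p=np.array([back(c,np.argwhere(m)[:,::-1].mean(0)[None],Z[l])[0] for c,m in ms.items()]).mean(0)
    p0=[p[0],p[1],0 if l!="mat" else 0]
    if l=="mat": p0[2]=0.05
    for sub in(ms,)+tuple({c:m} for c,m in ms.items()):
        x,f=fit(sub,P,p0); print(l,list(sub),np.round(x,4),round(f,3)); res.setdefault(l,x)
pts={"top":[],"side":[]}
A=np.vstack([place(res["mat"],G["mat"]),place(res["rack"],G["rack"]),place(res["rack"],[[x,y,.055] for x in(-.035,.035) for y in(-.05,0,.05)]),place(res["hood_mid"],G["hood_mid"]),place(res["hood_mid"],[[.0165,0,.194],[-.03,0,.194],[0,0,.152]])])
a=shot("top",0,(180,150,300,140),2.6,A)
b=shot("side",0,(270,95,170,300),2,A)
cv2.imwrite("pics/f1.png",np.hstack([a,np.zeros((a.shape[0],1,3),np.uint8)])); cv2.imwrite("pics/f2.png",b)
E
```

```text
mat ['side'] [0.5636 0.0071 0.0384] 0.021
mat ['side'] [0.5636 0.0071 0.0384] 0.021
rack ['top', 'side'] [0.4514 0.2844 0.1722] 0.046
rack ['top'] [0.4502 0.2844 0.1697] 0.027
rack ['side'] [0.4521 0.2843 0.171 ] 0.014
hood_mid ['top', 'side'] [ 0.4921 -0.2813 -0.1363] 0.077
hood_mid ['top'] [ 0.4918 -0.2813 -0.1303] 0.04
hood_mid ['side'] [ 0.4918 -0.2813 -0.1401] 0.037
```

View pics/f1.png

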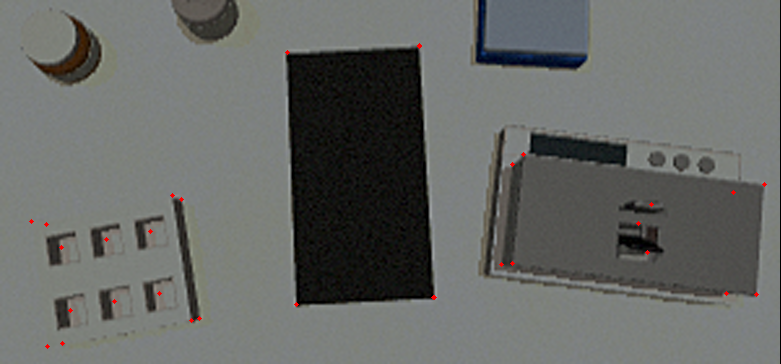

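View pics/f2.png

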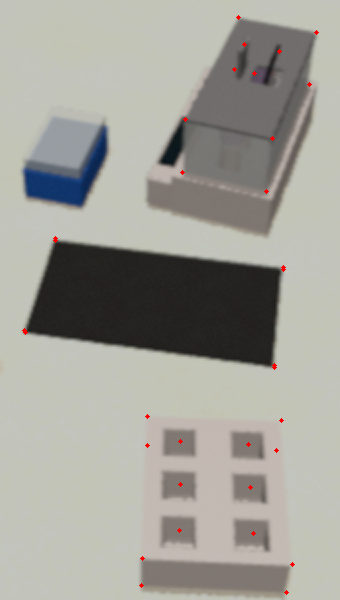

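The fits look good: hood at (0.492, −0.281) with yaw −0.137, mat at (0.564, 0.007), rack at (0.451, 0.284) with yaw 0.172. The rib is the far piece at f1 pixel (642,206) and the black tab the near one at (640,240), so hood +x points away from the robot. Next I work out the approach.

```bash
cat >> h.py <<'E'
from scipy.spatial.transform import Rotation as Ro
def togo(xyz,jaw):
    """shift (mm, tool axes) and turn to bring TCP to xyz with jaw axis along world angle jaw (mod pi)"""
    o=ctrl.get_obs(); R=Ro.from_rotvec(o["tool_rot"]).as_matrix()
    d=R.T@(np.array(xyz)-o["tool_pos"])*1000
    cur=np.arctan2(R[1,1],R[0,1]); a=(jaw-cur+np.pi/2)%np.pi-np.pi/2
    print("shift",np.round(d,1),"turn",round(-a,3),"alt",round(-a+np.pi*np.sign(a),3),"tcp",np.round(o["tool_pos"],4),"q6",round(o["q"][5],2),"F",np.round(o["contact_force"],1),"open",round(o["opening"],4),"t",round(o["t"],1))
E
python3 -c "
from h import *
togo([.492,-.2813,.30],-.1365)"
```

```text
shift [ 357.5 -185.2  -68.7] turn -1.066 alt 2.076 tcp [ 0.2253 -0.583   0.2313] q6 -0.12 F [-0.7 -0.3 -0.4] open 0.0857 t 1.4
```

```bash
python3 -m creep '[[0,0,0,-69,0],[0,0,0,-69,0],[0,40,-20,-69,-0.12],[0,80,-41,-69,-0.24],[0,119,-62,-69,-0.36],[0,159,-82,-69,-0.48],[0,199,-103,-69,-0.6],[0,238,-123,-69,-0.72],[0,278,-144,-69,-0.84],[0,318,-165,-69,-0.96],[0,357.5,-185,-69,-1.066],[0,357.5,-185,-69,-1.066]]' 40
python3 -m creep '[[0,0,0,0,0],[0,0,0,0,0]]'
python3 -c "
from h import *
togo([.492,-.2813,.158],-.1365)"
```

```text
t: 2.4
tool_pos: [0.4939, -0.2786, 0.3006]
tool_rot: [2.361, 2.072, 0.002]
contact_force: [-0.1, -1.2, -0.1]
opening: 0.0853
t: 2.57
tool_pos: [0.4927, -0.2805, 0.3003]
tool_rot: [-2.364, -2.069, 0.001]
contact_force: [-0.5, 0.4, -0.6]
opening: 0.0856
shift [ -0.9  -0.6 142.3] turn 0.003 alt -3.138 tcp [ 0.4927 -0.2805  0.3003] q6 -0.52 F [-0.5  0.4 -0.6] open 0.0856 t 2.6
```

```bash
python3 -m creep '[[0,-0.9,-0.6,30,0.003],[0,-0.9,-0.6,60,0.003],[0,-0.9,-0.6,90,0.003],[0,-0.9,-0.6,110,0.003],[0,-0.9,-0.6,125,0.003],[0,-0.9,-0.6,135,0.003],[0,-0.9,-0.6,142,0.003],[0,-0.9,-0.6,142,0.003],[0,-0.9,-0.6,142,0.003]]'
python3 - <<'E'
from h import *
togo([.492,-.2813,.158],-.1365)
a=shot("side",0,(340,80,110,120),5); b=shot("top",0,(350,170,140,120),3)
b=cv2.copyMakeBorder(b,0,a.shape[0]-b.shape[0],0,0,cv2.BORDER_CONSTANT)
cv2.imwrite("pics/g1.png",cv2.resize(np.hstack([a,b]),None,fx=.8,fy=.8))
E
```

```text
t: 3.32
tool_pos: [0.4914, -0.283, 0.159]
tool_rot: [2.371, 2.06, 0.0]
contact_force: [-0.0, -0.7, 0.1]
opening: 0.0856
shift [1.8 0.4 1. ] turn -0.003 alt 3.138 tcp [ 0.4914 -0.283   0.159 ] q6 -0.51 F [-0.  -0.7  0.1] open 0.0856 t 3.3
```

View pics/g1.png

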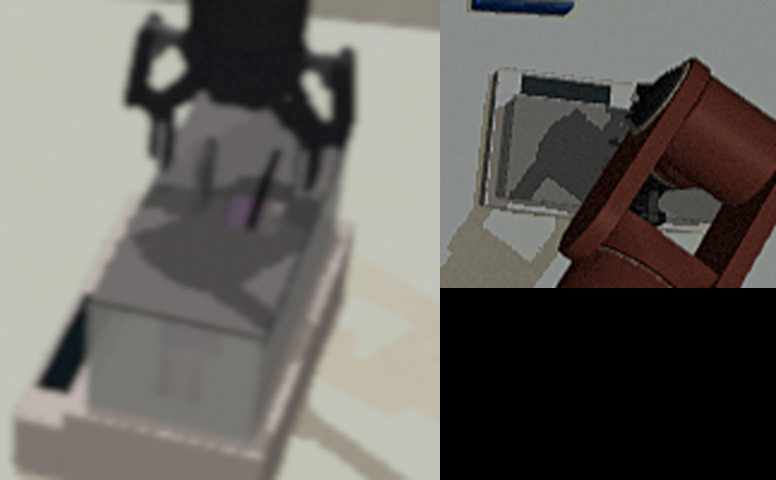

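Fingers straddle both the rib and the tab, so I close and squeeze.

```bash
python3 -m creep '[[80,1,0,0.5,0],[120,1,0,0.5,0],[150,1,0,0.5,0],[180,1,0,0.5,0],[220,1,0,0.5,0],[255,1,0,0.5,0],[255,1,0,0.5,0],[255,1,0,0.5,0],[255,1,0,0.5,0],[255,1,0,0.5,0]]' 40
python3 -m creep '[[255,0,0,0,0],[255,0,0,0,0],[255,0,0,0,0]]'
```

```text
t: 4.25
tool_pos: [0.4944, -0.282, 0.1599]
tool_rot: [2.365, 2.058, 0.007]
contact_force: [6.3, 0.2, 2.0]
opening: 0.0289
t: 4.5
tool_pos: [0.4944, -0.282, 0.1599]
tool_rot: [2.365, 2.058, 0.007]
contact_force: [5.3, 0.6, 1.6]
opening: 0.0289
```

```bash
python3 -m creep '[[255,0,0,-2,0],[255,0,0,-5,0],[255,0,0,-8,0],[255,0,0,-12,0],[255,0,0,-16,0],[255,0,0,-20,0],[255,0,0,-20,0]]'
python3 - <<'E'
from h import *
a=shot("side",0,(330,60,130,150),4); cv2.imwrite("pics/g2.png",a)
E
```

```text
t: 5.08
tool_pos: [0.4915, -0.2812, 0.1776]
tool_rot: [-2.37, -2.062, 0.0]
contact_force: [0.5, -0.5, -3.4]
opening: 0.0283
```

View pics/g2.png

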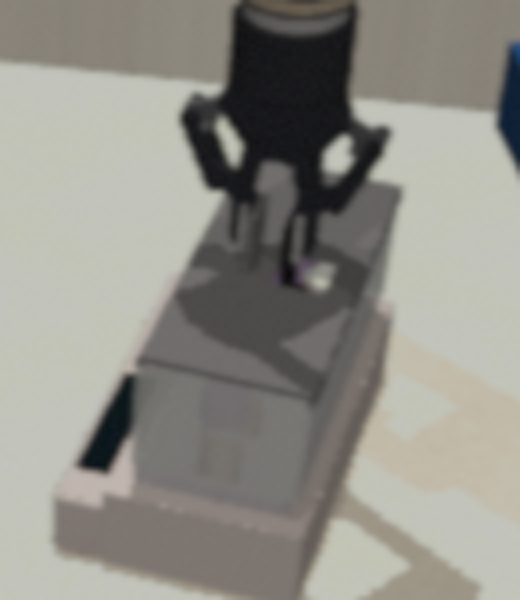

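Load is 3.4 N, about the hood's weight, and it sits level and clear. Lift high next.

```bash
python3 -m creep '[[255,0,0,-20,0],[255,0,0,-40,0],[255,0,0,-60,0],[255,0,0,-80,0],[255,0,0,-100,0],[255,0,0,-120,0],[255,0,0,-140,0],[255,0,0,-150,0],[255,0,0,-150,0],[255,0,0,-150,0]]'
python3 -c "
from h import *
togo([.5636,.0071,.33],.0384-np.pi/2)"
```

```text
t: 5.97
tool_pos: [0.4914, -0.2813, 0.3272]
tool_rot: [-2.37, -2.061, 0.0]
contact_force: [0.1, -0.1, -3.8]
opening: 0.0282
shift [295.6  31.6  -2.7] turn 1.393 alt -1.748 tcp [ 0.4914 -0.2813  0.3272] q6 -0.51 F [ 0.1 -0.1 -3.8] open 0.0282 t 6.0
```

```bash
python3 -m creep '[[255,25,3,-3,0.1],[255,50,5,-3,0.2],[255,75,8,-3,0.3],[255,100,11,-3,0.4],[255,125,13,-3,0.5],[255,150,16,-3,0.6],[255,175,19,-3,0.7],[255,200,21,-3,0.8],[255,225,24,-3,0.9],[255,250,27,-3,1.0],[255,275,30,-3,1.1],[255,295.6,31.6,-3,1.2]]'
python3 -m creep '[[255,0,0,0,0.1],[255,0,0,0,0.193],[255,0,0,0,0.193],[255,0,0,0,0.193],[255,0,0,0,0.193]]'
python3 - <<'E'
from h import *
togo([.5636,.0071,.0985],.0384-np.pi/2)
a=shot("side"); b=shot("top")
cv2.imwrite("pics/g3.png",cv2.resize(np.vstack([a[:900,300:1700],b[100:1000,300:1700]]),None,fx=.33,fy=.33))
E
```

```text
t: 6.97
tool_pos: [0.5631, 0.0088, 0.3278]
tool_rot: [-3.12, -0.357, 0.007]
contact_force: [1.1, 1.2, -2.4]
opening: 0.0285
t: 7.38
tool_pos: [0.5633, 0.0069, 0.3293]
tool_rot: [-3.141, -0.063, 0.004]
contact_force: [0.2, 0.1, -3.5]
opening: 0.0284
shift [ 9.000e-01 -1.000e-01  2.308e+02] turn 0.002 alt -3.14 tcp [0.5633 0.0069 0.3293] q6 1.41 F [ 0.2  0.1 -3.5] open 0.0284 t 7.4Traceback (most recent call last):
  File "<stdin>", line 3, in <module>
TypeError: shot() missing 1 required positional argument: 'n'
```

```bash
python3 -m creep '[[255,1,0,25,0],[255,1,0,50,0],[255,1,0,75,0],[255,1,0,100,0],[255,1,0,125,0],[255,1,0,150,0],[255,1,0,175,0],[255,1,0,195,0],[255,1,0,205,0],[255,1,0,210,0],[255,1,0,210,0],[255,1,0,210,0]]'
python3 - <<'E'
from h import *
togo([.5636,.0071,.0985],.0384-np.pi/2)
a=shot("side",0,(230,90,220,210),2); b=shot("top",0,(250,120,180,180),2.4)
h=min(a.shape[0],b.shape[0])
cv2.imwrite("pics/g3.png",np.hstack([a[:h,:],b[:h]])[:,:800])
E
```

```text
t: 8.38
tool_pos: [0.5655, 0.0069, 0.122]
tool_rot: [3.141, 0.061, 0.003]
contact_force: [0.2, -0.2, -3.8]
opening: 0.028
shift [-1.9 -0.3 23.5] turn 0.001 alt -3.141 tcp [0.5655 0.0069 0.122 ] q6 1.41 F [ 0.2 -0.2 -3.8] open 0.028 t 8.4
```

View pics/g3.png

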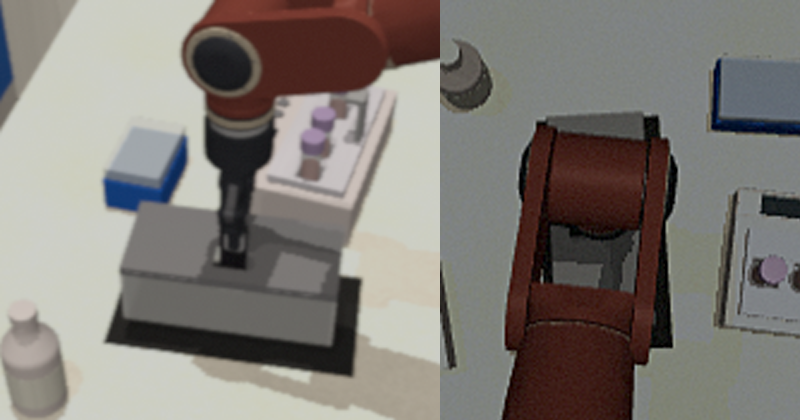

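```bash
python3 -m creep '[[255,-2,0,5,0],[255,-2,0,10,0],[255,-2,0,14,0],[255,-2,0,17,0],[255,-2,0,19,0],[255,-2,0,20,0],[255,-2,0,21,0],[255,-2,0,21,0]]'

```

```text
t: 9.15
tool_pos: [0.563, 0.0069, 0.1006]
tool_rot: [3.141, 0.061, 0.0]
contact_force: [-2.4, -1.2, 0.8]
opening: 0.0283
```

```bash
python3 -m creep '[[255,0,0,0.5,0],[255,0,0,1,0],[255,0,0,1,0],[200,0,0,1,0],[170,0,0,1,0],[150,0,0,1,0],[130,0,0,1,0],[100,0,0,1,0],[60,0,0,1,0],[0,0,0,1,0],[0,0,0,1,0],[0,0,0,1,0]]'
python3 -m creep '[[0,0,0,0,0],[0,0,0,0,0],[0,0,0,0,0],[0,0,0,-15,0],[0,0,0,-45,0],[0,0,0,-80,0],[0,0,0,-120,0],[0,0,0,-160,0],[0,0,0,-200,0],[0,0,0,-220,0],[0,0,0,-220,0]]' 30
python3 -c "
from h import *
togo([.42,-.02,.32],0)"
```

```text
t: 10.15
tool_pos: [0.5627, 0.0068, 0.0986]
tool_rot: [3.141, 0.061, -0.0]
contact_force: [-0.2, 0.1, -0.5]
opening: 0.0855
t: 11.07
tool_pos: [0.5652, 0.0067, 0.3268]
tool_rot: [3.139, 0.061, 0.019]
contact_force: [-0.2, -0.4, 0.4]
opening: 0.0859
shift [-146.2   21.     5.1] turn -1.532 alt 1.61 tcp [0.5652 0.0067 0.3268] q6 1.41 F [-0.2 -0.4  0.4] open 0.0859 t 11.1
```

```bash
python3 -m creep '[[0,-40,5,0,0.12],[0,-80,10,0,0.24],[0,-120,16,0,0.36],[0,-146,21,0,0.48],[0,-146,21,0,0.6],[0,-146,21,0,0.72],[0,-146,21,0,0.84],[0,-146,21,0,0.96],[0,-146,21,0,1.08],[0,-146,21,0,1.2],[0,-146,21,0,1.32],[0,-146,21,0,1.44]]'
python3 - <<'E'
from h import *
im={c:ctrl.get_image(c) for c in("top","side")}
B=np.array([.4921,-.2813,-.1365])
for l,P,p0 in(("rack",box(.14,.16,0,.055),[.4514,.2844,.1722]),("hood_mid",box(.113,.249,.003,.092),[.563,.007,-1.53])):
    ms={c:d[0]["mask"] for c in im for d in[ctrl.outline_of(c,l)] if d}
    x,f=fit(ms,P,p0); print(l,list(ms),np.round(x,4),round(f,3))
for c in im:
    for d in ctrl.boxes_of(c,"tube1_mid"): print(c,np.round(d["rect"]).tolist(),round(d["conf"],2))
A=place(B,[[0,y,.1345] for y in(-.095,-.045,.045,.095)])
print(np.round(A,4).tolist()); print(proj("top",A).round().tolist(),proj("side",A).round().tolist())
togo(A[0],-.1365)
a=shot("side",0,(230,70,220,330),1.8,A); b=shot("top",0,(350,180,140,100),2.8,A)
w=np.zeros((a.shape[0],a.shape[1]+b.shape[1],3),np.uint8); w[:,:a.shape[1]]=a; w[:b.shape[0],a.shape[1]:]=b
cv2.imwrite("pics/g4.png",w); print(w.shape)
E
```

```text
t: 12.07
tool_pos: [0.4173, -0.0196, 0.3176]
tool_rot: [2.395, -2.032, -0.002]
contact_force: [-0.4, 0.7, 0.1]
opening: 0.0855
rack ['top', 'side'] [0.4516 0.2843 0.1733] 0.051
hood_mid ['top', 'side'] [ 0.5662  0.0088 -1.5222] 0.27
top [362.0, 138.0, 48.0, 36.0] 0.58
top [446.0, 236.0, 18.0, 9.0] 0.52
side [406.0, 117.0, 7.0, 11.0] 0.44
side [340.0, 300.0, 76.0, 91.0] 0.37
[[0.4792, -0.3754, 0.1345], [0.486, -0.3259, 0.1345], [0.4982, -0.2367, 0.1345], [0.505, -0.1872, 0.1345]]
[[459.0, 241.0], [441.0, 239.0], [408.0, 234.0], [389.0, 232.0]] [[406.0, 118.0], [401.0, 128.0], [392.0, 147.0], [387.0, 158.0]]
shift [ 3.611e+02 -2.000e-01  1.841e+02] turn 0.307 alt -2.834 tcp [ 0.4176 -0.0196  0.3186] q6 2.75 F [-0.6 -0.2  0.1] open 0.0856 t 12.5
(594, 788, 3)
```

View pics/g4.png

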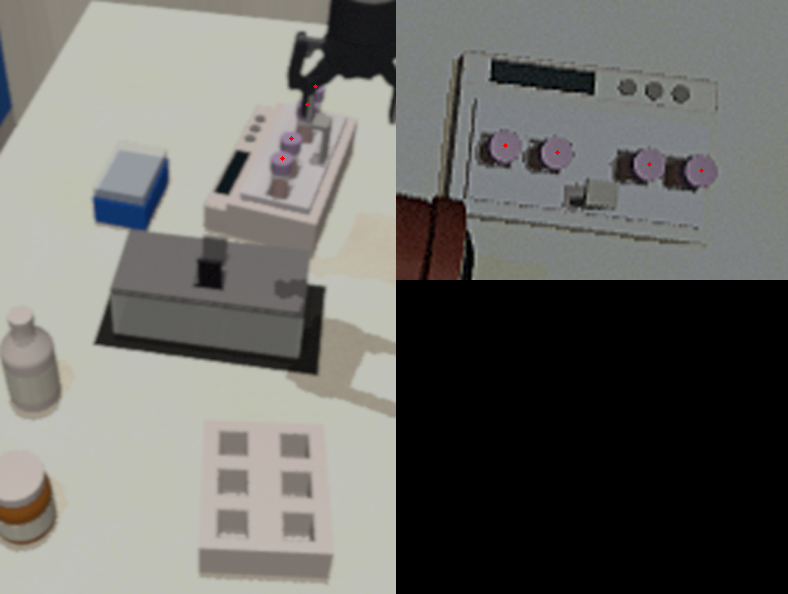

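All four tubes are present, with caps within a pixel of the predicted points. The hood stands on the mat, and the rack hasn't moved. I unwind the wrist while going to the outermost tube.

```bash
python3 -m creep '[[0,35,0,20,-0.12],[0,70,0,30,-0.24],[0,105,0,30,-0.36],[0,140,0,30,-0.48],[0,175,0,30,-0.6],[0,210,0,30,-0.72],[0,245,0,30,-0.84],[0,280,0,30,-0.96],[0,315,0,30,-1.08],[0,350,0,30,-1.2],[0,361,0,30,-1.32],[0,361,0,30,-1.44]]' 30
python3 -m creep '[[0,0,0,0,-0.12],[0,0,0,0,-0.24],[0,0,0,0,-0.36],[0,0,0,0,-0.48],[0,0,0,0,-0.6],[0,0,0,0,-0.72],[0,0,0,0,-0.84],[0,0,0,0,-0.96],[0,0,0,0,-1.08],[0,0,0,0,-1.2],[0,0,0,0,-1.32],[0,0,0,0,-1.394]]'
python3 -c "
from h import *
togo([.4792,-.3754,.104],-.1365)"
```

```text
t: 13.57
tool_pos: [0.4784, -0.3784, 0.2878]
tool_rot: [-3.141, -0.066, 0.002]
contact_force: [0.0, 0.1, -0.3]
opening: 0.0854
t: 14.57
tool_pos: [0.4786, -0.3755, 0.2886]
tool_rot: [-2.363, -2.07, -0.0]
contact_force: [-0.4, 0.7, 0.2]
opening: 0.0858
shift [1.000e-01 6.000e-01 1.846e+02] turn 0.004 alt -3.137 tcp [ 0.4786 -0.3755  0.2886] q6 -0.66 F [-0.4  0.7  0.2] open 0.0858 t 14.6
```

```bash
python3 -m creep '[[0,0,0.5,35,0],[0,0,0.5,70,0],[0,0,0.5,105,0],[0,0,0.5,135,0],[0,0,0.5,160,0],[0,0,0.5,175,0],[0,0,0.5,184,0],[0,0,0.5,184,0],[0,0,0.5,184,0]]' 30
python3 -m creep '[[80,0,0,0,0],[120,0,0,0,0],[150,0,0,0,0],[200,0,0,0,0],[255,0,0,0,0],[255,0,0,0,0],[255,0,0,0,0],[255,0,0,0,0],[255,0,0,0,0]]'
python3 -m creep '[[255,0,0,-5,0],[255,0,0,-15,0],[255,0,0,-35,0],[255,0,0,-60,0],[255,0,0,-90,0],[255,0,0,-120,0],[255,0,0,-150,0],[255,0,0,-180,0],[255,0,0,-180,0],[255,0,0,-180,0]]'
python3 - <<'E'
from h import *
R=[.4516,.2843,.1733]
H=place(R,[[.035,.05,0],[.035,-.05,0],[-.035,.05,0],[-.035,-.05,0],[.035,0,0]]); print(H.round(4).tolist())
H[:,2]=.28; togo(H[0],.1733)
cv2.imwrite("pics/g5.png",shot("side",0,(330,40,130,150),4))
E
```

```text
t: 15.32
tool_pos: [0.4793, -0.3757, 0.1052]
tool_rot: [2.369, 2.063, 0.0]
contact_force: [-0.9, 0.2, 0.8]
opening: 0.0855
t: 16.07
tool_pos: [0.4795, -0.376, 0.1059]
tool_rot: [2.368, 2.062, -0.0]
contact_force: [-1.5, -0.1, 5.8]
opening: 0.0311
t: 16.9
tool_pos: [0.4799, -0.3762, 0.2881]
tool_rot: [2.365, 2.06, 0.001]
contact_force: [0.4, 0.6, -0.8]
opening: 0.031
[[0.4775, 0.3396, 0.0], [0.4947, 0.2411, 0.0], [0.4085, 0.3275, 0.0], [0.4257, 0.229, 0.0], [0.4861, 0.2903, 0.0]]
shift [ 708.7 -100.9    5.5] turn -0.311 alt 2.83 tcp [ 0.4799 -0.3762  0.2881] q6 -0.65 F [ 0.4  0.6 -0.8] open 0.031 t 16.9
```

View pics/g5.png

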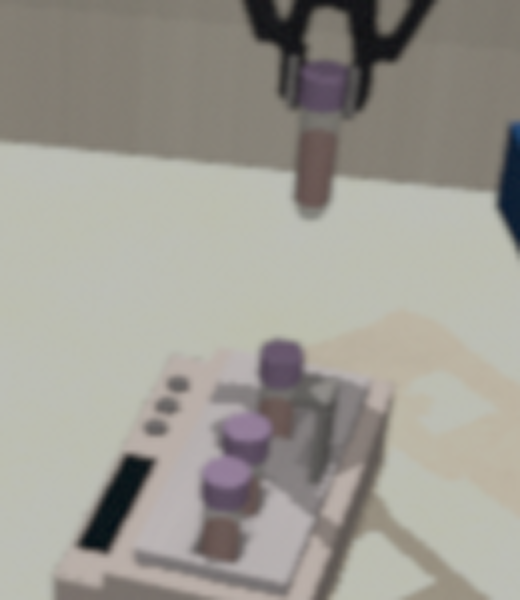

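Tube is held upright. Carry it to the far rack hole.

```bash
python3 -m creep '[[255,38,-5,0,-0.02],[255,76,-11,0,-0.04],[255,114,-16,0,-0.06],[255,152,-22,0,-0.08],[255,190,-27,0,-0.1],[255,228,-32,0,-0.12],[255,266,-38,0,-0.14],[255,304,-43,0,-0.16],[255,342,-49,0,-0.18],[255,380,-54,0,-0.2],[255,418,-60,0,-0.22],[255,456,-65,0,-0.24]]'
python3 -m creep '[[255,38,-6,0,-0.02],[255,76,-11,0,-0.04],[255,114,-16,0,-0.06],[255,152,-22,0,-0.07],[255,190,-27,0,-0.07],[255,220,-33,0,-0.07],[255,240,-35,0,-0.07],[255,252,-36,0,-0.071],[255,252,-36,0,-0.071],[255,252,-36,0,-0.071],[255,252,-36,0,-0.071]]'
cat >> h.py <<'E'
def rackfit(cams=("top","side")):
    for c in cams: ctrl.get_image(c)
    ms={c:d[0]["mask"] for c in cams for d in[ctrl.outline_of(c,"rack")] if d}
    for sub in [ms]+[{c:m} for c,m in ms.items()]:
        x,f=fit(sub,box(.14,.16,0,.055),[.4516,.2843,.1733]); print("rack",list(sub),np.round(x,4),round(f,3))
HX=[[.035,.05,0],[.035,-.05,0],[-.035,.05,0],[-.035,-.05,0]]
E
python3 - <<'E'
from h import *
rackfit()
togo([.4775,.3396,.0855],.1733)
E
```

```text
t: 17.95
tool_pos: [0.4759, 0.0869, 0.2824]
tool_rot: [-2.102, -2.331, 0.004]
contact_force: [1.0, -0.8, -0.1]
opening: 0.031
t: 18.87
tool_pos: [0.4161, 0.331, 0.2839]
tool_rot: [-2.022, -2.404, 0.003]
contact_force: [0.3, 0.3, -1.0]
opening: 0.0313
rack ['top', 'side'] [0.4513 0.2847 0.1657] 0.098
rack ['top'] [0.4506 0.284  0.1653] 0.033
rack ['side'] [0.4513 0.2851 0.1568] 0.06
shift [ -2.1  61.6 199.4] turn -0.002 alt 3.14 tcp [0.4164 0.3311 0.2849] q6 0.36 F [-0.6  0.4 -0.3] open 0.0311 t 19.1
```

```bash
python3 -m creep '[[255,-2,30,20,0],[255,-2,61.5,50,0],[255,-2,61.5,85,0],[255,-2,61.5,115,0],[255,-2,61.5,135,0],[255,-2,61.5,135,0],[255,-2,61.5,135,0],[255,-2,61.5,135,0]]'
python3 - <<'E'
from h import *
togo([.4775,.3396,.0855],.1733)
A=place([.4516,.2843,.1733],[[a*.035+s*.016,b*.05+t*.016,.055] for a in(-1,1) for b in(-1,0,1) for s in(-1,1) for t in(-1,1)])
a=shot("side",0,(320,220,120,170),3.5,A); b=shot("top",0,(160,190,130,110),3,A)
w=np.zeros((a.shape[0],a.shape[1]+b.shape[1],3),np.uint8); w[:,:a.shape[1]]=a; w[:b.shape[0],a.shape[1]:]=b
cv2.imwrite("pics/g6.png",w[:600,:800])
E
```

```text
t: 19.73
tool_pos: [0.478, 0.3409, 0.1519]
tool_rot: [2.021, 2.404, 0.004]
contact_force: [0.5, -1.1, -0.1]
opening: 0.0314
shift [-1.3 -0.9 66.4] turn -0.001 alt 3.141 tcp [0.478  0.3409 0.1519] q6 0.32 F [ 0.5 -1.1 -0.1] open 0.0314 t 19.7
```

View pics/g6.png

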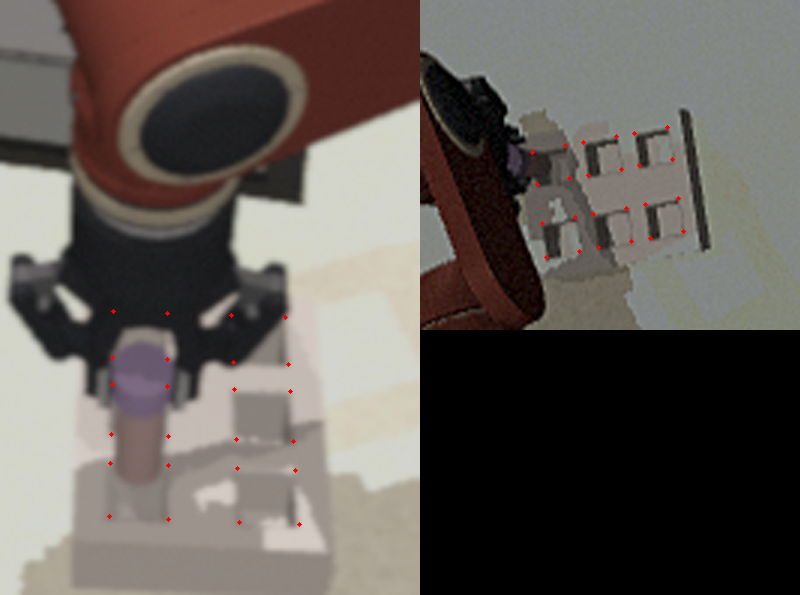

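```bash
python3 -m creep '[[255,-1.3,-0.9,8,0],[255,-1.3,-0.9,16,0],[255,-1.3,-0.9,24,0],[255,-1.3,-0.9,32,0],[255,-1.3,-0.9,40,0],[255,-1.3,-0.9,48,0]]'
python3 -m creep '[[255,0,0,6,0],[255,0,0,11,0],[255,0,0,15,0],[255,0,0,15,0],[255,0,0,15,0]]'
python3 -c "
from h import *
togo([.4775,.3396,.0855],.1733)"
```

```text
t: 20.33
tool_pos: [0.4759, 0.3391, 0.1004]
tool_rot: [-2.021, -2.405, 0.001]
contact_force: [0.2, -0.2, -1.1]
opening: 0.0307
t: 20.75
tool_pos: [0.4764, 0.3394, 0.0869]
tool_rot: [2.021, 2.405, 0.001]
contact_force: [-0.2, -0.1, -0.1]
opening: 0.031
shift [0.  1.1 1.4] turn -0.0 alt 3.141 tcp [0.4764 0.3394 0.0869] q6 0.32 F [-0.2 -0.1 -0.1] open 0.031 t 20.8
```

```bash
python3 -m creep '[[180,0,0.5,1,0],[140,0,0.5,1,0],[120,0,0.5,1,0],[110,0,0.5,1,0],[110,0,0.5,1,0],[110,0,0.5,1,0],[110,0,0.5,1,0]]'
python3 -m creep '[[110,0,0,-20,0],[110,0,0,-55,0],[110,0,0,-95,0],[110,0,0,-135,0],[110,0,0,-175,0],[110,0,0,-200,0],[110,0,0,-200,0]]'
python3 -c "
from h import *
togo([.486,-.3259,.28],-.1365)"
```

```text
t: 21.33
tool_pos: [0.4767, 0.3394, 0.0859]
tool_rot: [2.021, 2.405, 0.0]
contact_force: [0.6, 0.3, 0.1]
opening: 0.0486
t: 21.92
tool_pos: [0.4794, 0.3408, 0.2948]
tool_rot: [2.018, 2.401, 0.02]
contact_force: [-0.1, -0.3, 1.5]
opening: 0.0485
shift [-658.  -108.5   10.5] turn 0.309 alt -2.832 tcp [0.4794 0.3408 0.2948] q6 0.32 F [-0.1 -0.3  1.5] open 0.0485 t 21.9
```

```bash
python3 -m creep '[[0,-40,-7,5,0.03],[0,-80,-13,5,0.06],[0,-120,-20,5,0.09],[0,-160,-26,5,0.12],[0,-200,-33,5,0.15],[0,-240,-40,5,0.18],[0,-280,-46,5,0.21],[0,-320,-53,5,0.24],[0,-360,-59,5,0.27],[0,-400,-66,5,0.3],[0,-440,-73,5,0.309],[0,-480,-79,5,0.309]]'
python3 -c "
from h import *
togo([.486,-.3259,.28],-.1365)"
```

```text
t: 22.92
tool_pos: [0.4808, -0.149, 0.2804]
tool_rot: [-2.368, -2.065, -0.0]
contact_force: [1.1, -0.1, 0.4]
opening: 0.0857
shift [-174.5   29.2    0.4] turn -0.0 alt 3.141 tcp [ 0.4808 -0.149   0.2804] q6 -0.31 F [ 1.1 -0.1  0.4] open 0.0857 t 22.9
```

```bash
python3 -m creep '[[0,-40,7,0,0],[0,-80,13,0,0],[0,-120,20,0,0],[0,-150,25,0,0],[0,-170,29,0,0],[0,-170,29,0,0],[0,-170,29,0,0],[0,-170,29,0,0]]'
python3 -c "
from h import *
togo([.486,-.3259,.105],-.1365)"
```

```text
t: 23.58
tool_pos: [0.4871, -0.3188, 0.2802]
tool_rot: [-2.366, -2.065, -0.0]
contact_force: [-0.7, -0.0, -0.7]
opening: 0.0853
shift [ -7.4  -0.  175.2] turn 0.001 alt -3.141 tcp [ 0.4871 -0.3188  0.2802] q6 -0.57 F [-0.7 -0.  -0.7] open 0.0853 t 23.6
```

```bash
python3 -m creep '[[0,-7.4,0,30,0],[0,-7.4,0,65,0],[0,-7.4,0,100,0],[0,-7.4,0,130,0],[0,-7.4,0,155,0],[0,-7.4,0,168,0],[0,-7.4,0,175,0],[0,-7.4,0,175,0],[0,-7.4,0,175,0]]'
python3 -m creep '[[80,0,0,0,0],[120,0,0,0,0],[150,0,0,0,0],[200,0,0,0,0],[255,0,0,0,0],[255,0,0,0,0],[255,0,0,0,0],[255,0,0,0,0],[255,0,0,0,0]]'
python3 -m creep '[[255,0,0,-5,0],[255,0,0,-15,0],[255,0,0,-35,0],[255,0,0,-60,0],[255,0,0,-90,0],[255,0,0,-120,0],[255,0,0,-150,0],[255,0,0,-180,0],[255,0,0,-180,0],[255,0,0,-180,0]]'
python3 - <<'E'
from h import *
togo([.4947,.2411,.28],.1733)
for c in("top","side"):
    ctrl.get_image(c); print(c,[(np.round(d["rect"]).tolist(),round(d["conf"],2)) for d in ctrl.boxes_of(c,"tube1_mid")])
E
```

```text
t: 24.33
tool_pos: [0.4871, -0.3269, 0.1073]
tool_rot: [2.365, 2.065, 0.0]
contact_force: [-0.1, 0.2, 0.6]
opening: 0.0851
t: 25.08
tool_pos: [0.4865, -0.3272, 0.1067]
tool_rot: [2.367, 2.065, -0.0]
contact_force: [-0.8, 1.0, 5.3]
opening: 0.031
t: 25.92
tool_pos: [0.4871, -0.3274, 0.2891]
tool_rot: [2.363, 2.062, 0.001]
contact_force: [-0.3, 0.1, -1.1]
opening: 0.0309
shift [564.3 -69.6   7.2] turn -0.309 alt 2.832 tcp [ 0.4871 -0.3274  0.2891] q6 -0.58 F [-0.3  0.1 -1.1] open 0.0309 t 25.9
top [([194.0, 225.0, 60.0, 60.0], 0.67), ([192.0, 242.0, 17.0, 11.0], 0.45)]
side [([351.0, 338.0, 22.0, 34.0], 0.78)]
```

```bash
python3 -m creep '[[255,40,-5,0,-0.03],[255,80,-10,0,-0.06],[255,120,-15,0,-0.09],[255,160,-20,0,-0.12],[255,200,-25,0,-0.15],[255,240,-30,0,-0.18],[255,280,-34,0,-0.21],[255,320,-39,0,-0.24],[255,360,-44,0,-0.27],[255,400,-49,0,-0.3],[255,440,-54,0,-0.309],[255,480,-59,0,-0.309]]'
python3 -c "
from h import *
togo([.4947,.2411,.28],.1733)"
```

```text
t: 27.12
tool_pos: [0.4917, 0.1587, 0.2841]
tool_rot: [-2.02, -2.404, 0.003]
contact_force: [1.3, 0.1, 0.1]
opening: 0.0309
shift [80.6 17.2  4. ] turn 0.0 alt -3.141 tcp [0.4917 0.1587 0.2841] q6 -0.01 F [1.3 0.1 0.1] open 0.0309 t 27.1
```

```bash
python3 -m creep '[[255,35,9,0,0],[255,60,14,0,0],[255,72,17,0,0],[255,72,17,20,0],[255,72,17,50,0],[255,72,17,80,0],[255,72,17,110,0],[255,72,17,125,0],[255,72,17,125,0],[255,72,17,125,0]]'
python3 - <<'E'
from h import *
rackfit()
togo([.4947,.2411,.0875],.1733)
E
```

```text
t: 27.95
tool_pos: [0.4962, 0.2298, 0.159]
tool_rot: [-2.021, -2.403, 0.005]
contact_force: [0.4, 0.4, 0.2]
opening: 0.0312
rack ['top', 'side'] [0.4526 0.2844 0.1582] 1.5
rack ['top'] [0.451  0.2843 0.1757] 0.572
rack ['side'] [0.4797 0.2464 0.1996] 0.923
shift [10.8 -2.2 75.5] turn -0.001 alt 3.141 tcp [0.4985 0.2308 0.163 ] q6 0.13 F [ 0.4  0.2 -0.7] open 0.0313 t 28.1
```

```bash
python3 -m creep '[[255,10.8,-2.2,5,0],[255,10.8,-2.2,10,0],[255,10.8,-2.2,10,0],[255,10.8,-2.2,10,0]]'
python3 - <<'E'
from h import *
togo([.4947,.2411,.0875],.1733)
A=place([.4516,.2843,.1733],[[a*.035+s*.016,b*.05+t*.016,.055] for a in(-1,1) for b in(-1,0,1) for s in(-1,1) for t in(-1,1)])
a=shot("side",0,(320,220,120,170),3.5,A); b=shot("top",0,(160,190,130,110),3,A)
w=np.zeros((a.shape[0],a.shape[1]+b.shape[1],3),np.uint8); w[:,:a.shape[1]]=a; w[:b.shape[0],a.shape[1]:]=b
cv2.imwrite("pics/g7.png",w[:600,:800])
E
```

```text
t: 28.48
tool_pos: [0.4927, 0.2411, 0.1503]
tool_rot: [-2.02, -2.405, 0.001]
contact_force: [0.3, 0.0, -1.1]
opening: 0.0313
shift [-0.3  2.  62.8] turn 0.0 alt -3.141 tcp [0.4927 0.2411 0.1503] q6 0.15 F [ 0.3  0.  -1.1] open 0.0313 t 28.5
```

View pics/g7.png

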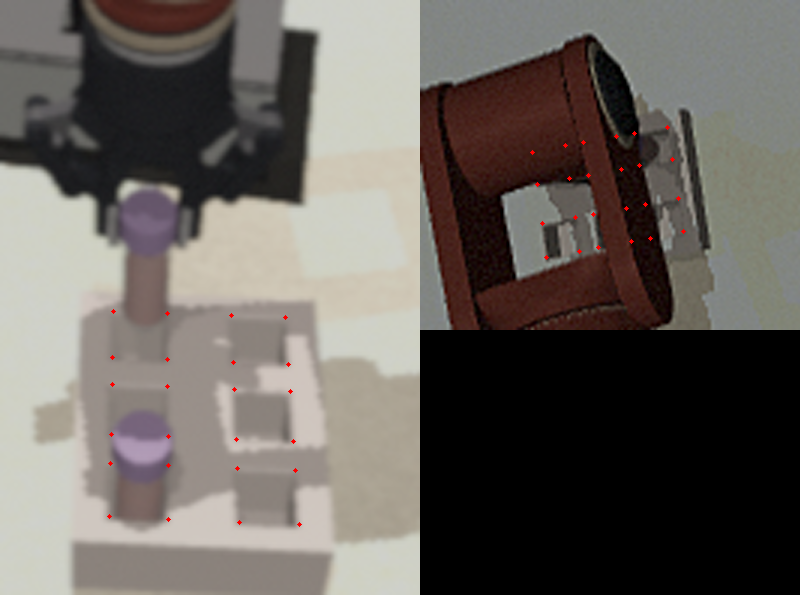

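Rack unmoved (model corners sit on the holes), tube 1 is down in its hole at (140,440), and tube 2 is above its hole. Insert it.

```bash
python3 -m creep '[[255,0,1.5,8,0],[255,0,1.5,16,0],[255,0,1.5,24,0],[255,0,1.5,32,0],[255,0,1.5,40,0],[255,0,1.5,48,0],[255,0,1.5,54,0],[255,0,1.5,58,0],[255,0,1.5,62,0],[255,0,1.5,62,0],[255,0,1.5,62,0]]'
```

```text
t: 29.5
tool_pos: [0.4947, 0.2412, 0.0888]
tool_rot: [2.021, 2.405, 0.0]
contact_force: [-0.2, 0.7, -0.4]
opening: 0.0312
```

```bash
python3 -m creep '[[180,0,0,1,0],[140,0,0,1,0],[120,0,0,1,0],[110,0,0,1,0],[110,0,0,1,0],[110,0,0,1,0],[110,0,0,1,0]]'
python3 -m creep '[[110,0,0,-20,0],[110,0,0,-55,0],[110,0,0,-95,0],[110,0,0,-135,0],[110,0,0,-175,0],[110,0,0,-190,0],[110,0,0,-190,0]]'
python3 -c "
from h import *
togo([.4982,-.2367,.28],-.1365)"
```

```text
t: 30.08
tool_pos: [0.4947, 0.2412, 0.0879]
tool_rot: [2.021, 2.405, 0.0]
contact_force: [0.3, 0.4, -0.3]
opening: 0.0487
t: 30.67
tool_pos: [0.4971, 0.242, 0.2848]
tool_rot: [2.017, 2.401, 0.015]
contact_force: [-0.5, 0.3, 0.3]
opening: 0.0487
shift [-471.8  -81.4    3.1] turn 0.31 alt -2.832 tcp [0.4971 0.242  0.2848] q6 0.15 F [-0.5  0.3  0.3] open 0.0487 t 30.7
```

```bash
python3 -m creep '[[0,-40,-7,0,0.03],[0,-80,-14,0,0.06],[0,-120,-21,0,0.09],[0,-160,-28,0,0.12],[0,-200,-35,0,0.15],[0,-240,-41,0,0.18],[0,-280,-48,0,0.21],[0,-320,-55,0,0.24],[0,-360,-62,0,0.27],[0,-400,-69,0,0.3],[0,-440,-76,0,0.31],[0,-472,-81,0,0.31]]'
python3 -m creep '[[0,0,0,0,0],[0,0,0,0,0],[0,0,0,0,0]]'
python3 -c "
from h import *
togo([.4982,-.2367,.105],-.1365)"
```

```text
t: 31.67
tool_pos: [0.4949, -0.2402, 0.2759]
tool_rot: [-2.369, -2.06, 0.002]
contact_force: [0.5, 0.4, 0.4]
opening: 0.0855
t: 31.92
tool_pos: [0.4956, -0.2372, 0.2763]
tool_rot: [-2.367, -2.062, 0.0]
contact_force: [-0.1, 1.1, -0.7]
opening: 0.0852
shift [  0.6   2.8 171.3] turn -0.001 alt 3.141 tcp [ 0.4956 -0.2372  0.2763] q6 -0.44 F [-0.1  1.1 -0.7] open 0.0852 t 31.9
```

```bash
python3 -m creep '[[0,0.6,2.8,30,0],[0,0.6,2.8,65,0],[0,0.6,2.8,100,0],[0,0.6,2.8,130,0],[0,0.6,2.8,150,0],[0,0.6,2.8,163,0],[0,0.6,2.8,171,0],[0,0.6,2.8,171,0],[0,0.6,2.8,171,0]]'
python3 -m creep '[[80,0,0,0,0],[120,0,0,0,0],[150,0,0,0,0],[200,0,0,0,0],[255,0,0,0,0],[255,0,0,0,0],[255,0,0,0,0],[255,0,0,0,0],[255,0,0,0,0]]'
python3 -m creep '[[255,0,0,-5,0],[255,0,0,-15,0],[255,0,0,-35,0],[255,0,0,-60,0],[255,0,0,-90,0],[255,0,0,-120,0],[255,0,0,-150,0],[255,0,0,-180,0],[255,0,0,-180,0],[255,0,0,-180,0]]'
python3 -c "
from h import *
togo([.4085,.3275,.28],.1733)"
```

```text
t: 32.67
tool_pos: [0.4996, -0.2374, 0.1078]
tool_rot: [2.366, 2.064, 0.001]
contact_force: [-0.4, -1.1, 0.2]
opening: 0.0851
t: 33.42
tool_pos: [0.4992, -0.2379, 0.1077]
tool_rot: [2.368, 2.064, -0.0]
contact_force: [-1.3, 0.2, 4.8]
opening: 0.0309
t: 34.25
tool_pos: [0.4999, -0.2381, 0.2901]
tool_rot: [2.364, 2.061, 0.003]
contact_force: [-0.3, 0.2, -0.1]
opening: 0.0309
shift [ 547.8 -167.8    8. ] turn -0.31 alt 2.831 tcp [ 0.4999 -0.2381  0.2901] q6 -0.44 F [-0.3  0.2 -0.1] open 0.0309 t 34.2
```

```bash
python3 -m creep '[[255,38,-12,0,-0.03],[255,76,-23,0,-0.06],[255,114,-35,0,-0.09],[255,152,-47,0,-0.12],[255,190,-58,0,-0.15],[255,228,-70,0,-0.18],[255,266,-82,0,-0.21],[255,304,-93,0,-0.24],[255,342,-105,0,-0.27],[255,380,-116,0,-0.3],[255,418,-128,0,-0.31],[255,456,-140,0,-0.31]]'
python3 -c "
from h import *
togo([.4085,.3275,.28],.1733)"
```

```text
t: 35.25
tool_pos: [0.421, 0.2349, 0.2849]
tool_rot: [-2.02, -2.405, 0.004]
contact_force: [0.5, -0.8, -0.4]
opening: 0.031
shift [93.3  3.7  4.8] turn 0.0 alt -3.141 tcp [0.421  0.2349 0.2849] q6 0.18 F [ 0.5 -0.8 -0.4] open 0.031 t 35.2
```

```bash
python3 -m creep '[[255,38,2,0,0],[255,70,3,0,0],[255,86,4,0,0],[255,86,4,0,0],[255,86,4,30,0],[255,86,4,65,0],[255,86,4,100,0],[255,86,4,120,0],[255,86,4,120,0],[255,86,4,120,0],[255,86,4,120,0]]'
python3 - <<'E'
from h import *
togo([.4085,.3275,.0875],.1733)
E
```

```text
t: 36.17
tool_pos: [0.4125, 0.3185, 0.1681]
tool_rot: [2.022, 2.404, 0.002]
contact_force: [0.5, 0.7, -0.4]
opening: 0.0309
shift [ 9.5 -2.5 80.6] turn -0.001 alt 3.141 tcp [0.4125 0.3185 0.1681] q6 0.34 F [ 0.5  0.7 -0.4] open 0.0309 t 36.2
```

```bash
python3 -m creep '[[255,9.5,-2.5,5,0],[255,9.5,-2.5,12,0],[255,9.5,-2.5,16,0],[255,9.5,-2.5,16,0],[255,9.5,-2.5,16,0]]'
python3 - <<'E'
from h import *
togo([.4085,.3275,.0875],.1733)
A=place([.4516,.2843,.1733],[[a*.035+s*.016,b*.05+t*.016,.055] for a in(-1,1) for b in(-1,0,1) for s in(-1,1) for t in(-1,1)])
a=shot("side",0,(320,220,120,170),3.5,A)
cv2.imwrite("pics/g8.png",a)
E
```

```text
t: 36.58
tool_pos: [0.4073, 0.3276, 0.1505]
tool_rot: [-2.021, -2.405, 0.001]
contact_force: [0.2, -0.3, -0.8]
opening: 0.0314
shift [-0.3  1.1 63. ] turn 0.0 alt -3.142 tcp [0.4073 0.3276 0.1505] q6 0.36 F [ 0.2 -0.3 -0.8] open 0.0314 t 36.6
```

View pics/g8.png

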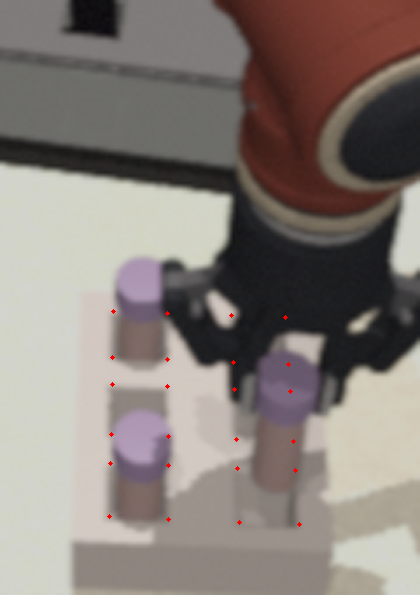

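```bash
python3 - <<'E'
from h import *
for z in(.193,.171,.10,.076): print(z,((proj("side",[.4073,.3276,z])[0]-[320,220])*3.5).round())
print(((proj("side",place([.4516,.2843,.1733],[[-.035,.05,.055]]))[0]-[320,220])*3.5).round())
E
```

```text
0.193 [293. 355.]
0.171 [289. 380.]
0.1 [277. 454.]
0.076 [273. 477.]
[268. 496.]
```

```bash
python3 -m creep '[[255,0,1.5,8,0],[255,0,1.5,16,0],[255,0,1.5,24,0],[255,0,1.5,32,0],[255,0,1.5,40,0],[255,0,1.5,48,0],[255,0,1.5,54,0],[255,0,1.5,58,0],[255,0,1.5,62,0],[255,0,1.5,62,0],[255,0,1.5,62,0]]'
```

```text
t: 37.55
tool_pos: [0.4092, 0.328, 0.0889]
tool_rot: [2.021, 2.405, 0.0]
contact_force: [0.6, 0.3, -0.3]
opening: 0.0313
```

```bash
python3 -m creep '[[180,0,0,1,0],[140,0,0,1,0],[120,0,0,1,0],[110,0,0,1,0],[110,0,0,1,0],[110,0,0,1,0],[110,0,0,1,0]]'
python3 -m creep '[[110,0,0,-20,0],[110,0,0,-55,0],[110,0,0,-95,0],[110,0,0,-135,0],[110,0,0,-175,0],[110,0,0,-190,0],[110,0,0,-190,0]]'
python3 -c "
from h import *
togo([.505,-.1872,.28],-.1365)"
```

```text
t: 38.13
tool_pos: [0.4091, 0.3279, 0.0879]
tool_rot: [2.021, 2.405, 0.0]
contact_force: [0.9, 0.5, -0.4]
opening: 0.0486
t: 38.72
tool_pos: [0.4112, 0.3292, 0.2846]
tool_rot: [2.019, 2.402, 0.016]
contact_force: [0.0, 0.7, 0.3]
opening: 0.0488
shift [-524.9    3.4    2.6] turn 0.31 alt -2.832 tcp [0.4112 0.3292 0.2846] q6 0.36 F [0.  0.7 0.3] open 0.0488 t 38.7
```

```bash
python3 -m creep '[[0,-40,0,0,0.03],[0,-80,0,0,0.06],[0,-120,1,0,0.09],[0,-160,1,0,0.12],[0,-200,1,0,0.15],[0,-240,1,0,0.18],[0,-280,2,0,0.21],[0,-320,2,0,0.24],[0,-360,2,0,0.27],[0,-400,3,0,0.3],[0,-440,3,0,0.31],[0,-480,3,0,0.31]]'
python3 -m creep '[[0,-30,7,0,0],[0,-40,7,0,0],[0,-40,7,0,0],[0,-40,7,0,0]]'
python3 -c "
from h import *
togo([.505,-.1872,.105],-.1365)"
```

```text
t: 39.72
tool_pos: [0.494, -0.1463, 0.276]
tool_rot: [-2.368, -2.062, 0.001]
contact_force: [0.3, -0.3, 0.3]
opening: 0.0851
t: 40.05
tool_pos: [0.4956, -0.1845, 0.2765]
tool_rot: [-2.367, -2.062, 0.0]
contact_force: [-0.5, 0.2, -0.2]
opening: 0.0853
shift [ -1.6  10.1 171.5] turn -0.001 alt 3.14 tcp [ 0.4956 -0.1845  0.2765] q6 -0.36 F [-0.5  0.2 -0.2] open 0.0853 t 40.0
```

```bash
python3 -m creep '[[0,-1.6,10,30,0],[0,-1.6,10,65,0],[0,-1.6,10,100,0],[0,-1.6,10,130,0],[0,-1.6,10,150,0],[0,-1.6,10,163,0],[0,-1.6,10,171,0],[0,-1.6,10,171,0],[0,-1.6,10,171,0]]'
python3 -m creep '[[80,0,0,0,0],[120,0,0,0,0],[150,0,0,0,0],[200,0,0,0,0],[255,0,0,0,0],[255,0,0,0,0],[255,0,0,0,0],[255,0,0,0,0],[255,0,0,0,0]]'
python3 -m creep '[[255,0,0,-5,0],[255,0,0,-15,0],[255,0,0,-35,0],[255,0,0,-60,0],[255,0,0,-90,0],[255,0,0,-120,0],[255,0,0,-150,0],[255,0,0,-180,0],[255,0,0,-180,0],[255,0,0,-180,0]]'
python3 -c "
from h import *
togo([.4257,.229,.28],.1733)"
```

```text
t: 40.8
tool_pos: [0.5065, -0.1876, 0.1078]
tool_rot: [2.366, 2.064, 0.001]
contact_force: [0.2, -0.9, 0.2]
opening: 0.0859
t: 41.55
tool_pos: [0.5061, -0.1882, 0.1077]
tool_rot: [2.368, 2.064, 0.0]
contact_force: [-1.4, 0.5, 6.5]
opening: 0.0313
t: 42.38
tool_pos: [0.5068, -0.1884, 0.29]
tool_rot: [2.364, 2.061, 0.003]
contact_force: [1.1, -0.4, -1.4]
opening: 0.0311
shift [ 402.4 -137.4    8.6] turn -0.31 alt 2.831 tcp [ 0.5068 -0.1884  0.29  ] q6 -0.36 F [ 1.1 -0.4 -1.4] open 0.0311 t 42.4
```

```bash
python3 -m creep '[[255,38,-13,0,-0.03],[255,76,-26,0,-0.06],[255,114,-39,0,-0.09],[255,152,-52,0,-0.12],[255,190,-65,0,-0.15],[255,228,-78,0,-0.18],[255,266,-91,0,-0.21],[255,304,-104,0,-0.24],[255,342,-117,0,-0.27],[255,380,-130,0,-0.3],[255,400,-137,0,-0.31],[255,400,-137,0,-0.31]]'
python3 -m creep '[[255,0,0,0,0],[255,0,0,0,0],[255,0,0,0,0],[255,0,0,30,0],[255,0,0,65,0],[255,0,0,100,0],[255,0,0,125,0],[255,0,0,125,0],[255,0,0,125,0]]'
python3 - <<'E'
from h import *
togo([.4257,.229,.0875],.1733)
A=place([.4516,.2843,.1733],[[a*.035+s*.016,b*.05+t*.016,.055] for a in(-1,1) for b in(-1,0,1) for s in(-1,1) for t in(-1,1)])
a=shot("side",0,(320,200,120,190),3.1,A)
cv2.imwrite("pics/g9.png",a)
E
```

```text
t: 43.38
tool_pos: [0.4226, 0.2302, 0.2847]
tool_rot: [-2.012, -2.409, 0.003]
contact_force: [-0.9, -0.6, -0.5]
opening: 0.0308
t: 44.13
tool_pos: [0.4241, 0.2257, 0.1606]
tool_rot: [-2.022, -2.402, 0.005]
contact_force: [-0.4, 0.3, 0.1]
opening: 0.0313
shift [ 3.   2.4 73. ] turn -0.002 alt 3.139 tcp [0.4241 0.2257 0.1606] q6 0.16 F [-0.4  0.3  0.1] open 0.0313 t 44.1
```

View pics/g9.png

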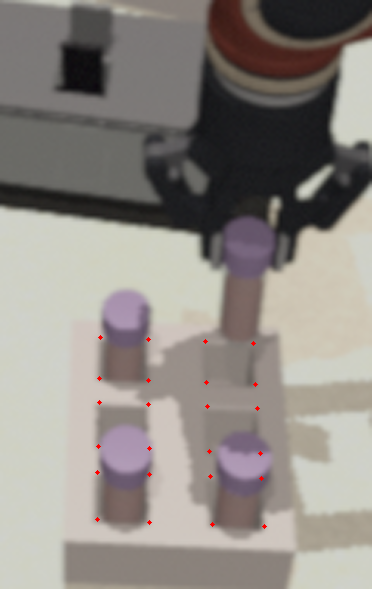

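Rack is still in place and three tubes are seated. Align and insert the last one.

```bash
python3 -m creep '[[255,3,2.4,4,0],[255,3,2.4,8,0],[255,3,2.4,8,0],[255,3,2.4,8,0]]'
python3 -c "
from h import *
togo([.4257,.229,.0885],.1733)"
```

```text
t: 44.52
tool_pos: [0.427, 0.2306, 0.1546]
tool_rot: [2.021, 2.405, 0.002]
contact_force: [-0.1, -0.7, -1.3]
opening: 0.0312
shift [-1.4 -1.6 66.1] turn -0.0 alt 3.141 tcp [0.427  0.2306 0.1546] q6 0.17 F [-0.1 -0.7 -1.3] open 0.0312 t 44.5
```

```bash
python3 -m creep '[[255,-1.2,-1,8,0],[255,-1.2,-1,16,0],[255,-1.2,-1,24,0],[255,-1.2,-1,32,0],[255,-1.2,-1,40,0],[255,-1.2,-1,48,0],[255,-1.2,-1,56,0],[255,-1.2,-1,62,0],[255,-1.2,-1,66,0],[255,-1.2,-1,66,0],[255,-1.2,-1,66,0]]'
```

```text
t: 45.43
tool_pos: [0.426, 0.2291, 0.0879]
tool_rot: [2.021, 2.405, 0.001]
contact_force: [0.2, -0.7, -0.5]
opening: 0.0309
```

Release, rise and back away over clear bench, then check everything.

```bash
python3 -m creep '[[180,0,0,0,0],[140,0,0,0,0],[120,0,0,0,0],[110,0,0,0,0],[110,0,0,0,0],[110,0,0,0,0],[110,0,0,0,0]]'
python3 -m creep '[[110,0,0,-20,0],[110,0,0,-55,0],[110,0,0,-95,0],[110,0,0,-135,0],[110,0,0,-175,0],[110,0,0,-190,0],[110,0,0,-190,0]]'
python3 -m creep '[[110,-40,0,0,0],[110,-80,0,0,0],[110,-120,0,0,0],[110,-160,0,0,0],[110,-200,0,0,0],[110,-240,0,0,0],[110,-280,0,0,0],[110,-320,0,0,0],[110,-360,0,0,0],[110,-400,0,0,0],[110,-440,0,0,0],[110,-440,0,0,0]]'
python3 - <<'E'
from h import *
im={c:ctrl.get_image(c) for c in("top","side")}
for l,P,p0 in(("hood_mid",box(.113,.249,.003,.092),[.563,.007,-1.53]),("mat",box(.3,.16,0,.003),[.5636,.0071,.0384])):
    for c in im:
        d=ctrl.outline_of(c,l)
        if d: x,f=fit({c:d[0]["mask"]},P,p0); print(l,c,np.round(x,4),round(f,3))
for l in("reagent","tipbox","jar","tube1_mid"):
    for c in im: print(l,c,[(np.round(d["rect"]).tolist(),round(d["conf"],2)) for d in ctrl.boxes_of(c,l)])
A=np.vstack([place([.4516,.2843,.1733],[[a*.035,b*.05,.115] for a in(-1,1) for b in(-1,1)])])
a=shot("side",0,(210,90,220,310),1.9,A); b=shot("top",0,(170,120,180,180),2,A)
w=np.zeros((a.shape[0],a.shape[1]+b.shape[1],3),np.uint8); w[:,:a.shape[1]]=a; w[:b.shape[0],a.shape[1]:]=b
cv2.imwrite("pics/g10.png",w); print(w.shape)
E
```

```text
t: 46.02
tool_pos: [0.4258, 0.229, 0.0878]
tool_rot: [2.021, 2.405, 0.0]
contact_force: [0.0, 0.1, 0.8]
opening: 0.0484
t: 46.6
tool_pos: [0.4281, 0.2299, 0.2843]
tool_rot: [2.018, 2.401, 0.015]
contact_force: [0.3, -0.6, -0.1]
opening: 0.0486
t: 47.6
tool_pos: [0.5009, -0.2099, 0.2753]
tool_rot: [-2.028, -2.397, 0.004]
contact_force: [0.6, 0.4, 0.2]
opening: 0.0485
hood_mid top [ 0.564   0.0081 -1.5416] 0.046
hood_mid side [ 0.5665  0.0077 -1.5318] 0.025
mat top [0.5625 0.008  0.0393] 0.738
mat side [0.5634 0.0087 0.0388] 0.742
reagent top [([247.0, 135.0, 26.0, 30.0], 0.7), ([193.0, 239.0, 15.0, 12.0], 0.47)]
reagent side [([230.0, 240.0, 35.0, 56.0], 0.94)]
tipbox top [([361.0, 142.0, 45.0, 35.0], 0.75)]
tipbox side [([221.0, 321.0, 41.0, 52.0], 0.69), ([280.0, 147.0, 48.0, 50.0], 0.68), ([353.0, 293.0, 16.0, 32.0], 0.39)]
jar top [([187.0, 155.0, 35.0, 27.0], 0.87), ([366.0, 197.0, 87.0, 67.0], 0.25)]
jar side [([220.0, 320.0, 42.0, 55.0], 0.77)]
tube1_mid top [([191.0, 239.0, 19.0, 13.0], 0.44)]
tube1_mid side [([351.0, 336.0, 20.0, 35.0], 0.87)]
(589, 778, 3)
```

View pics/g10.png

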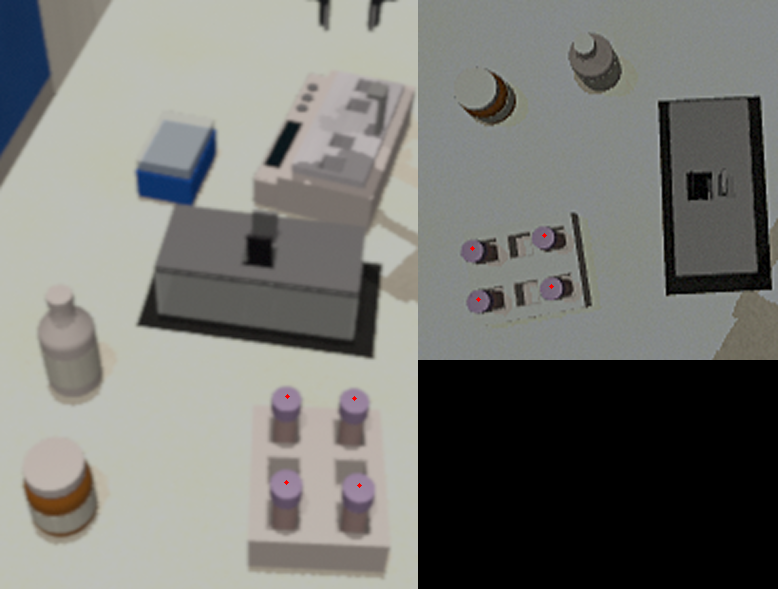

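Everything is in place: four caps at the seated height (predicted points on the cap tops), an empty incubator and the hood centred on the mat. Handing in.

```bash
python3 -m creep '[[110,0,0,0,0],[110,0,0,0,0],[110,0,0,0,0],[110,0,0,0,0]]'; python3 -c "
from station import ctrl
print(ctrl.finish_job())"
```

```text
t: 48.73
tool_pos: [0.5015, -0.2044, 0.2778]
tool_rot: [-2.021, -2.405, -0.0]
contact_force: [0.4, -0.3, -0.2]
opening: 0.0487
the job is handed in; nothing more can be done
None
```

I unclipped the hood and stood it on the mat. All four tubes went one by one into the rack's four corner holes. I handed the job in at about 49 s of the 210 s allowed; no verdict is reported.

Last checks before handing in:
- **Hood:** its fitted centre was within about 3 mm of the mat's centre, with its long side within about 0.01 rad of the mat's.
- **Tubes:** all four caps lay on the points predicted for fully seated tubes, in both the side and top views. The incubator was empty.
- **Rack and bystanders:** the hole model still lay on the rack's holes, and the bottle, tip box and jar showed no displacement beyond a few pixels of detection noise.
- **Robot:** it stood clear of everything with no real contact force.

**Checks that disagreed:**
- One rack fit taken while the arm covered the rack was useless. I judged the rack's position from the picture instead.
- The final mat fits had poor overlap because the hood covers the mat. Their centres still agreed with the first fit to about 2 mm.
- The network found only one of the four tubes in each final view and gave some false labels, so the tube check rests on the picture.
- The flex angle of the tab could not be read. I inferred the unclipping from the free lift at 3.4–3.8 N, about the hood's weight.

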